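# Set the coffee grinder's wheel click by click and start it

## Robot

A 6-joint arm with a two-finger parallel gripper is mounted at the origin on a cart in front of the work surface, level with it; the furniture and walls round the work are solid. World frame = base frame: x ahead of the robot, y to its left, z up, the work surface at z = 0. Lengths are in m, angles in rad, forces in N, time in s.
With the tool pointing down it reaches from about 0.3 to 0.875 m from the base axis. Payload 6.4 kg.
Tool frame: the origin (TCP) lies midway between the tips of the shut fingers; the grasp point (between the pads) lies 19 mm behind it; x points along the fingers, y is the direction in which the jaws open and shut, and the axes are right-handed (so a half turn about x gives the same grasp; the last joint's range is limited). The gripper opens to 85 mm and grips with 20 to 120 N. Pads are 22 mm wide; open, the fingers measure 114 mm over their backs; the gripper's body (76 mm by 85 mm) begins 54 mm behind the grasp point. The pads swing forward as they close: fully open they stand 13 mm farther back than shut.
Start: joints at [-1.363, 0.181, 1.607, -0, 1.354, -0.206], TCP at [0.231, -0.526, 0.231] pointing down, gripper open.
Joint ranges: [-2.99, 2.99], [-0.89, 2.07], [0.3, 2.58], [-1.14, 4.28], [0, 2.63], [-3.12, 3.12]. Speed limits (rad/s): [2.57, 2.57, 3.01, 3.14, 3.14, 3.14].

## Interface

Orientations are given as a unit quaternion [w, x, y, z].
In Python, from bench import ctrl gives the robot as it stands.
- The arm moves only by the tool servo_tool, never from a script. Its argument "targets" is a list of rows, each a list of 7 numbers: the turn, a rotation vector about the tool's x, y, z in rad, then the shift along the tool's x, y, z in mm, then the opening, from -1 (shut) to 1 (fully open). A call has exactly 8 rows; each row is the pose to reach, as a shift and turn from the pose measured when the call began, along the tool's axes at that moment; what a row does not reach only later rows make up. A row lasts 1/8 s, in which the tool goes at most 62.5 mm and 10.7 degrees, less where a joint would pass 70% of its speed; a pose out of reach is approached as far as the arm can. A call with a gripper value outside its range is refused whole. The fingers move at their own pace and stop on an object; the grip force is fixed at half the most. Time passes only in rows, so rows that repeat a pose let the fingers close, or fill a call up. It gives the time, the measured TCP pose, the force and the opening at its end, in the units of the state.
- ctrl.get_obs(): the state, without advancing time (a new reading comes with each control period).
- ctrl.camera(name): name is "side" or "top" or "wrist"; returns a dict with "pixels" (384x512x3 uint8, blue, green, red), "intrinsics" (3x3 intrinsics, pixels), "R" (3x3) and "t" (3): a world point X has camera coordinates R X + t; the wrist camera has in their place "tool_from_camera" (4x4, takes a point from camera to tool coordinates, whose origin is the TCP and whose axes are the tool frame's). Camera axes: x right, y down, z forward; pixel columns grow to the right and rows downward; lengths in m; the calibration is good to about 2 mm. A picture is of the moment at which its call begins: read the wrist's pose just before it. There is no depth.
- ctrl.hand_in(): hands the job in, once; it reports no verdict.
The state is a dict: "time_s": time; "q": joint angles; "dq": joint speeds; "joint_efforts": joint torques, N m; "eef_pos": TCP position; "eef_rot": TCP orientation; "wrist_force": force on the tool from outside, world axes, zero at the start; "torque": the same for the moment, N m; "opening": opening from 0.0 (shut) to 1.0 (fully open).
Only numpy, scipy, OpenCV 4.12 (cv2) and the standard library are available. Lean on these libraries where they do the work, as an engineer would, in place of code of your own. Each camera call takes 0.05 s, during which the arm holds its last target.

## Task

Set the coffee grinder for espresso and start it. With a fingertip, flick the lobed grind wheel on its deck lightly round clockwise (seen from above), click by click, until the white rib on the wheel rests in the click that points at the long mark of the scale; do not go past that mark, do not force the wheel and do not pinch it. Then press the round start button beside the wheel fully down, let it come up again and move clear; leave the cup under the spout and the other things on the worktop where they are.

Things in the scene. Friction and masses are not known exactly. Their poses are not given: they have to be found in the camera images.
- grinder: Coffee grinder, aluminium and black, fixed, 240 mm deep. Origin on the worktop; its own axes: +x from its front to its back, +y to the left as seen from its front, +z up. Its deck (top face) is level at z = 148 mm, x -100 to 140, y -123 to 75 mm. Behind the wheel a lidded hopper, 116 mm wide round x 88, y -21 mm, rises to z = 245 mm. The wheel stands out 15 mm in front of the deck.
- grind_wheel (a joint): Wheel angle, rad; grows as the wheel turns clockwise seen from above (its front edge moves to the grinder's +y). 0: rib at the long mark. 16 sprung click stops a turn, at multiples of 0.393; it starts 2 to 4 clicks below 0. Pushed past half way it snaps on to the next stop and stays; less, it falls back. A push of 3 to 5 N at the lobes moves it. Hard stops at -2.55 and 0.95.
- wheel_hub (a point): Centre of the wheel's top, on its upright axis (grinder x -55, y 0 mm), 171 mm above the worktop. Black disc, radius 47 mm, 20 mm thick, 3 mm above the deck, with 8 round lobes 45 degrees apart: upright cylinders as tall as the disc, radius 6 mm, centred 54 mm from the axis; 29 mm free between two. At an even number of clicks from 0 a lobe points to the grinder's front, at an odd number a gap.
- rib_end (a point): Outer end of the raised white rib on top of the wheel, 58 mm from the axis, 26 mm above the deck, in line with a lobe.
- long_mark (a point): Middle of the long black mark (18 x 6 mm, 3 mm high) on the deck, 74 mm behind the wheel's axis (the grinder's +x). The other ticks of the scale round the far half of the wheel are 7 mm long, one for each click.
- start_top (a point): Top centre of the round start button (26 mm wide, aluminium, in a dark ring), 22 mm above the deck, 94 mm to the right of the wheel's axis (-y) and 5 mm nearer the front. It is pressed straight down.
- start (a joint): Travel of the start button in m: 0 up, 0.006 fully down; about 5 N presses it fully down and a spring lifts it again.
- dose_cup: Loose steel cup, 66 mm wide, 48 mm high, standing on the grinder's foot under the spout. Origin at the centre of its underside.
- mug: Loose orange mug, 81 mm wide, 101 mm high, to the left of the grinder. Origin at the centre of its underside.
- milk_carton: Loose milk carton, 68 x 100 x 182 mm, to the left of the grinder and farther back. Origin under its centre.
- teapot: Loose small steel teapot, 98 x 170 x 110 mm, to the right of the grinder. Origin under its centre.
- tea_caddy: Loose red tin tea caddy, 86 mm wide, 150 mm high, to the right of the grinder. Origin under its centre.

How it is judged:
On the way, in this order (a step that is already met when the one before it is completed fails the run):
1. the grind wheel rests in the click at the long mark (value of joint grind_wheel between -0.12 and 0.12 rad and contact force between the fingers and grind_wheel below 1 N), for 0.3 s.
2. the start button is pressed fully down (value of joint start above 0.0045 m), for 0.05 s.
At the end, for the whole second after the job is handed in: The wheel rests in the click at the long mark (within 0.12 rad), the start button has been pressed down at least 4.5 of its 6 mm after that and is up again, and the cup stands where it stood (20 mm) (value of joint grind_wheel between -0.12 and 0.12 rad and value of joint start below 0.0015 m and distance of dose_cup from where it was at the start of the episode below 0.02 m); the robot touches nothing.
It fails at once if the wheel is turned past the long mark, over into the next click (value of joint grind_wheel above 0.25 rad).
It fails at once if the start button is pressed before the wheel is on the mark (value of joint start above 0.003 m and (value of joint grind_wheel below -0.2 rad or value of joint grind_wheel above 0.2 rad)).
It fails at once if the wheel is forced or pinched (more than 30 N from the fingers) (contact force between the fingers and grind_wheel above 30 N).
It fails at once if the cup is lifted, carried or pushed away (20 mm) (distance of dose_cup from where it was at the start of the episode above 0.02 m).
It fails at once if the mug, milk carton, teapot or tea caddy is moved (30 mm) (distance of any of mug, milk_carton, teapot, tea_caddy from where it was at the start of the episode above 0.03 m).
It also fails if it takes over 72 s, if anything falls off the work surface, if the arm or the gripper's body presses on something with over 40 N, if the wrist force passes 120 N, or if a joint passes its speed limit or range.

## Working session

There is one attempt and no reset: what is moved stays moved. The work goes in short steps, Python scripts to look and compute and a tool call to move; the robot and the scene stay as the last step left them, time stands still between calls to the robot, and variables do not carry over. Pictures are saved under pics/ and viewed, and the job is handed in when it is done.

Besides the shell and the picture viewer there is one more tool, called after "Request:" as name(argument=value, ...) on one line, values as JSON. servo_tool: Moves the arm, as the interface text tells. Its arguments: {"type":"object","properties":{"targets":{"type":"array","items":{"type":"array","items":{"type":"number"}}}},"required":["targets"]}

```bash
mkdir -p pics; ls; python3 - <<'E'
from bench import ctrl
import cv2
o=ctrl.get_obs(); print({k:o[k] for k in o})
for n in ["top","side","wrist"]:
    c=ctrl.camera(n); cv2.imwrite(f"pics/{n}0.png",c["pixels"]); print(n,c["intrinsics"],c.get("R"),c.get("t"),c.get("tool_from_camera"))
E
```

```text
pics
{'time_s': 0.0, 'q': array([-1.36330979e+00,  1.81544353e-01,  1.60801724e+00,  1.81164015e-05,
        1.35383371e+00, -2.06266962e-01]), 'dq': array([ 4.18935565e-05,  3.93684862e-05,  2.39044982e-03, -1.39066167e-03,
        5.27512653e-04,  3.81277221e-04]), 'joint_efforts': array([ 9.08985953e-05, -4.44871902e+01, -3.51337302e+01, -3.25584115e-04,
        8.97633639e-03, -6.73002816e-06]), 'eef_pos': array([ 0.23109752, -0.52589673,  0.23037785]), 'eef_rot': array([ 0.14460399,  0.69203516,  0.14587866, -0.69202343]), 'wrist_force': array([-0.14217887,  1.11608901,  0.4479001 ]), 'torque': array([-0.00645387,  0.01586571, -0.02330611]), 'opening': 1.0013886594957275}
top [[381.14766647   0.         259.15858792]
 [  0.         381.14766647 189.38765742]
 [  0.           0.           1.        ]] [[ 0.0280764  -0.99952087  0.0130286 ]
 [-0.99162237 -0.02949378 -0.12575844]
 [ 0.12608245 -0.0093886  -0.99197534]] [-0.05714421  0.56022845  1.17335478] None
side [[432.37296454   0.         254.73049171]
 [  0.         432.37296454 194.35934721]
 [  0.           0.           1.        ]] [[-0.52675156 -0.84995674 -0.01031182]
 [-0.48583621  0.31100192 -0.8168482 ]
 [ 0.69749263 -0.42526621 -0.5767605 ]] [0.26603402 0.38498518 1.00706983] None
wrist [[303.55537202   0.         253.74605664]
 [  0.         303.55537202 193.57778376]
 [  0.           0.           1.        ]] None None [[ 4.16720404e-04 -2.67212341e-01  9.63637583e-01 -1.42517429e-01]
 [ 9.99999783e-01  6.02657955e-04 -2.65330738e-04  1.84291457e-04]
 [-5.09844208e-04  9.63637485e-01  2.67212534e-01 -6.79304468e-02]
 [ 0.00000000e+00  0.00000000e+00  0.00000000e+00  1.00000000e+00]]
```

View pics/top0.png

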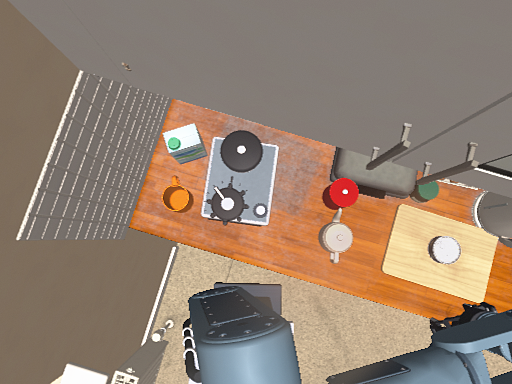

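View pics/side0.png

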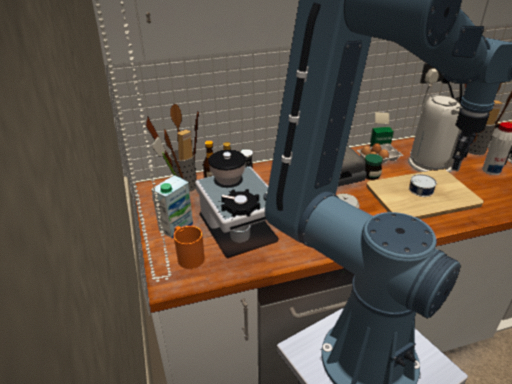

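The top view shows the wheel hub near (228,204), the button near (261,210) and the hopper lid near (241,151). I'll enlarge that area.

```bash
cat > h.py <<'E'
import numpy as np
def ray(c,u,v,z):
    K,R,t=c["intrinsics"],c["R"],c["t"]
    d=R.T@np.linalg.solve(K,[u,v,1.]); o=-R.T@t
    return o+d*(z-o[2])/d[2]
def proj(c,X):
    p=c["intrinsics"]@(c["R"]@np.asarray(X)+c["t"]); return p[:2]/p[2]
E
python3 - <<'E'
import cv2
a=cv2.imread("pics/top0.png")[125:235,190:290]; cv2.imwrite("pics/top0c.png",cv2.resize(a,None,fx=5,fy=5,interpolation=cv2.INTER_CUBIC))
a=cv2.imread("pics/side0.png")[140:260,180:290]; cv2.imwrite("pics/side0c.png",cv2.resize(a,None,fx=5,fy=5,interpolation=cv2.INTER_CUBIC))
E
```

```text
(no output)
```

View pics/top0c.png

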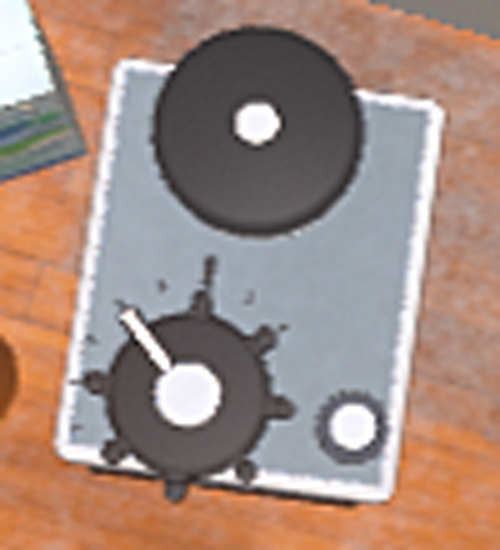

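View pics/side0c.png

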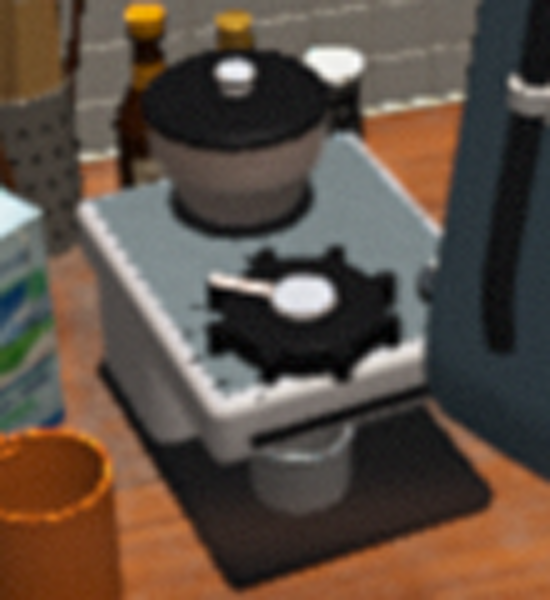

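Crop features: hub (188,394), button (353,427), rib end (126,314), long mark (210,270). A lobe points to the front and the rib is about 45° short of the mark, so the wheel is 2 clicks below it.

```bash
python3 - <<'E'
from bench import ctrl
from h import *
import cv2
c=ctrl.camera("top"); im=c["pixels"].astype(int)
def cen(x0,x1,y0,y1,th):
    m=(im[y0:y1,x0:x1].min(2)>th); ys,xs=np.nonzero(m); return xs.mean()+x0,ys.mean()+y0
def cw(x,y): return (x+.5)/5-.5+190,(y+.5)/5-.5+125
h=cw(188,394); s=cw(353,427); 
print(h,s)
H=ray(c,*h,.171);S=ray(c,*s,.170);M=ray(c,*cw(210,269),.151);R=ray(c,*cw(126,314),.174)
L=ray(c,*cw(257,122),.26)
print("hub",H,"start",S,"mark",M,"rib",R,"lid",L)
D=M-H; S2=S-H
print(np.linalg.norm(D[:2]),np.linalg.norm(S2[:2]))
yaw1=np.arctan2(D[1],D[0]); b=np.arctan2(S2[1],S2[0])-np.arctan2(-94,-5)
print("yaw mark",np.degrees(yaw1),"yaw btn",np.degrees((b+np.pi)%(2*np.pi)-np.pi), "rib",np.degrees(np.arctan2(*(R-H)[[1,0]])))
c2=ctrl.camera("side")
# side crop hub (303,295)
u=lambda x,y:((x+.5)/5-.5+180,(y+.5)/5-.5+140)
print("side hub",ray(c2,*u(303,295),.171))
for n in ["top","side"]:
    cc=ctrl.camera(n); print(n,proj(cc,H))
o=ctrl.get_obs()
from scipy.spatial.transform import Rotation as Ro
q=o["eef_rot"]; print(Ro.from_quat([q[1],q[2],q[3],q[0]]).as_matrix().round(3), np.linalg.norm(H[:2]))
E
```

```text
(227.2, 203.4) (260.2, 210.0)
hub [0.50228508 0.04864193 0.171     ] start [ 0.48655453 -0.04420377  0.17      ] mark [0.57647245 0.04026382 0.151     ] rib [0.54599081 0.08488089 0.174     ] lid [0.6380504  0.01160373 0.26      ]
0.0746589469127581 0.0941688607410891
yaw mark -6.443210043982113 yaw btn -6.571347486116849 rib 39.66410376450363
side hub [0.50856162 0.04493542 0.171     ]
top [227.2 203.4]
side [240.1845339  200.08786559]
[[-0.     0.402 -0.916]
 [ 0.    -0.916 -0.402]
 [-1.    -0.    -0.   ]] 0.5046348610522418
```

```bash
python3 - <<'E'
from bench import ctrl
from h import *
import cv2
T=ctrl.camera("top");S=ctrl.camera("side")
P=lambda c:c["intrinsics"]@np.c_[c["R"],c["t"]]
t=lambda x,y:((x+.5)/5-.5+190,(y+.5)/5-.5+125)
u=lambda x,y:((x+.5)/5-.5+180,(y+.5)/5-.5+140)
for n,a,b in [("hub",t(188,394),u(303,295)),("rib",t(126,314),u(213,279)),("knob",t(257,122),u(236,72))]:
    X=cv2.triangulatePoints(P(T),P(S),np.array(a),np.array(b)).ravel(); X=X[:3]/X[3]
    print(n,X,proj(T,X)-a,proj(S,X)-b)
# deck corners in top
for p in [(62,455),(388,497),(440,103),(118,62)]: print(ray(T,*t(*p),.148))
E
```

```text
hub [0.50193395 0.04842299 0.17636065] [-0.06127165 -0.04397745] [0.05688951 0.00559514]
rib [0.54543947 0.08416139 0.17533763] [0.19974098 0.14014765] [-0.18248161 -0.0238239 ]
knob [0.64169681 0.01206778 0.24384071] [0.08034903 0.05626208] [-0.06645183 -0.00869972]
[0.46740314 0.12057747 0.148     ]
[ 0.44889226 -0.06550903  0.148     ]
[ 0.67899364 -0.09004656  0.148     ]
[0.69760697 0.09869152 0.148     ]
```

Request:
servo_tool(targets=[[-0.1,0,0,-1,-30,-29,-1],[-0.2,0,0,-3,-75,-72,-1],[-0.3,0,0,-5,-120,-115,-1],[-0.4,0,0,-7,-165,-158,-1],[-0.5,0,0,-8,-210,-201,-1],[-0.6,0,0,-9,-255,-244,-1],[-0.7,0,0,-10,-290,-278,-1],[-0.8,0,0,-10,-310,-297,-1]])

```text
time_s: 1.45
eef_pos: [0.379, -0.121, 0.2417]
eef_rot: [0.405, 0.58, 0.405, -0.579]
wrist_force: [-0.2, -0.4, 0.4]
opening: -0.002
```

```bash
cat >> h.py <<'E'
from scipy.spatial.transform import Rotation as Ro
HUB=np.array([.502,.0484,.171]); YAW=np.radians(-6.5)
GX=np.array([np.cos(YAW),np.sin(YAW),0]);GY=np.array([-np.sin(YAW),np.cos(YAW),0])
RT=np.c_[[0,0,-1.],GX,-GY]  # tool x down,y=+gx? checked by det
def goal(o,gx,gy,z):
    q=o["eef_rot"];R=Ro.from_quat([q[1],q[2],q[3],q[0]]).as_matrix()
    X=HUB+GX*gx+GY*gy; X[2]=z
    print("det",np.linalg.det(RT).round(2),"turn",Ro.from_matrix(R.T@RT).as_rotvec().round(3),"shift mm",(R.T@(X-o["eef_pos"])*1000).round(1))
    d=o["eef_pos"]-HUB; print("now g",(d@GX*1000).round(1),(d@GY*1000).round(1),"z",o["eef_pos"][2].round(4),"F",o["wrist_force"].round(2),"open",o["opening"],"t",o["time_s"])
E
python3 -c "
from bench import ctrl;from h import *
goal(ctrl.get_obs(),-67,-26,.24)"
```

```text
det 1.0 turn [-0.238  0.    -0.001] shift mm [   -65.3 -58924.5  40861.5]
now g -103.0 -182.3 z 0.2417 F [-0.24 -0.36  0.38] open -0.0024123793591453277 t 1.45
```

```bash
sed -i 's/X=HUB+GX\*gx+GY\*gy/X=HUB+(GX*gx+GY*gy)\/1000/' h.py
python3 -c "
from bench import ctrl;from h import *
goal(ctrl.get_obs(),-70,-28,.24)"
```

```text
det 1.0 turn [-0.238  0.    -0.001] shift mm [   1.7   -4.3 -157.7]
now g -103.0 -182.3 z 0.2417 F [-0.24 -0.36  0.38] open -0.0024123793591453277 t 1.45
```

Request:
servo_tool(targets=[[-0.05,0,0,0,-1,-30,-1],[-0.1,0,0,1,-2,-65,-1],[-0.15,0,0,1,-3,-100,-1],[-0.2,0,0,2,-4,-135,-1],[-0.238,0,0,2,-4,-158,-1],[-0.238,0,0,2,-4,-158,-1],[-0.238,0,0,2,-4,-158,-1],[-0.238,0,0,2,-4,-158,-1]])

```text
time_s: 2.45
eef_pos: [0.4295, 0.0279, 0.2397]
eef_rot: [0.471, 0.528, 0.47, -0.528]
wrist_force: [0.2, -0.1, 0.7]
opening: -0.0
```

```bash
python3 - <<'E'
from bench import ctrl;from h import *
import cv2
o=ctrl.get_obs(); c=ctrl.camera("wrist"); cv2.imwrite("pics/w1.png",c["pixels"])
goal(o,-68,-28,.154)
c=ctrl.camera("side");cv2.imwrite("pics/s1.png",cv2.resize(c["pixels"][120:260,170:330],None,fx=5,fy=4))
E
```

```text
det 1.0 turn [-0.002  0.    -0.001] shift mm [85.7  1.6 -0.6]
now g -69.7 -28.6 z 0.2397 F [ 0.23 -0.11  0.72] open -0.00039717113404502165 t 2.45
```

View pics/w1.png

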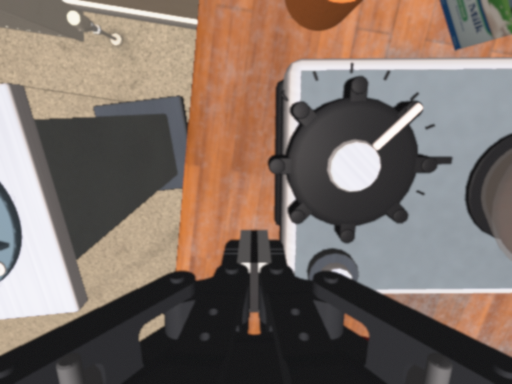

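View pics/s1.png

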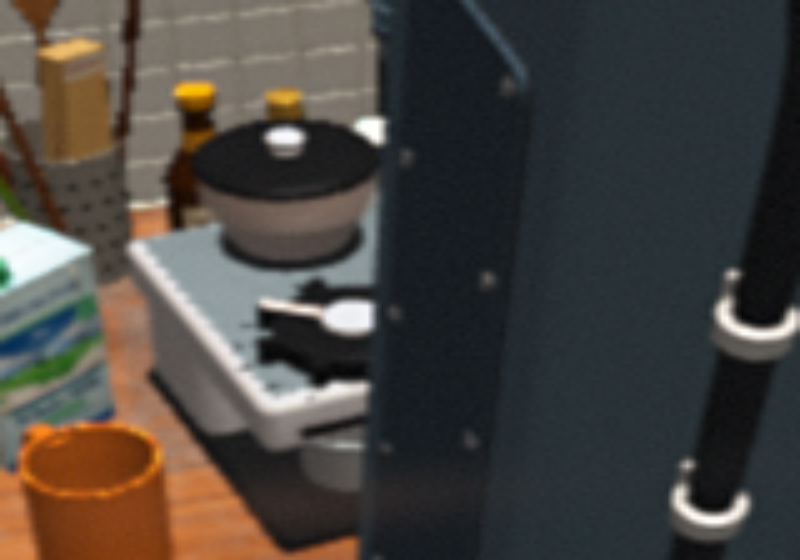

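```bash
cat >> h.py <<'E'
def wray(o,c,u,v,z):
    q=o["eef_rot"];R=Ro.from_quat([q[1],q[2],q[3],q[0]]).as_matrix()
    A=c["tool_from_camera"]; d=R@(A[:3,:3]@np.linalg.solve(c["intrinsics"],[u,v,1.])); p=o["eef_pos"]+R@A[:3,3]
    return p+d*(z-p[2])/d[2]
def wproj(c,X): # tool coords
    A=np.linalg.inv(c["tool_from_camera"]); p=c["intrinsics"]@(A@np.r_[X,1])[:3]; return p[:2]/p[2]
def g(X): d=(X-HUB)*1000; return (d@GX).round(1),(d@GY).round(1)
E
python3 - <<'E'
from bench import ctrl;from h import *
import cv2
o=ctrl.get_obs(); c=ctrl.camera("wrist")
print("hub",g(wray(o,c,355,166,.176)),"rib",g(wray(o,c,420,104,.174)),"frontlobe",g(wray(o,c,270,164,.171)),"mark",g(wray(o,c,443,160,.151)),"btn",g(wray(o,c,334,265,.17)))
for X in [(0,0,0),(0,.0145,0),(0,0,.011),(0,0,-.011),(0,.0145,-.011),(-.04,0,-.011)]: print(X,wproj(c,X))
cv2.imwrite("pics/w1c.png",cv2.resize(c["pixels"][215:345,170:340],None,fx=4.5,fy=4.5,interpolation=cv2.INTER_CUBIC))
E
```

```text
hub (np.float64(0.5), np.float64(1.6)) rib (np.float64(40.3), np.float64(42.5)) frontlobe (np.float64(-57.8), np.float64(2.2)) mark (np.float64(76.1), np.float64(1.6)) btn (np.float64(-7.0), np.float64(-77.3))
(0, 0, 0) [253.09833914 246.6087419 ]
(0, 0.0145, 0) [281.42104867 246.62216279]
(0, 0, 0.011) [253.09961771 265.94773761]
(0, 0, -0.011) [253.09701132 226.52477293]
(0, 0.0145, -0.011) [281.96523574 226.53868208]
(-0.04, 0, -0.011) [252.87566364 266.12843136]
```

View pics/w1c.png

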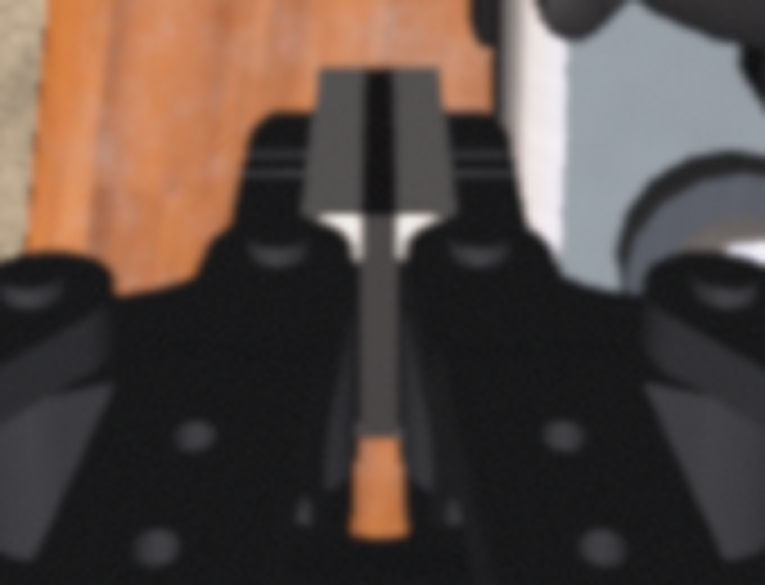

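Request:
servo_tool(targets=[[0,0,0,15,4,-2,-1],[0,0,0,30,8,-3,-1],[0,0,0,45,11,-3,-1],[0,0,0,60,11,-3,-1],[0,0,0,72,11,-3,-1],[0,0,0,80,11,-3,-1],[0,0,0,83,11,-3,-1],[0,0,0,83,11,-3,-1]])

```text
time_s: 3.6
eef_pos: [0.4411, 0.0297, 0.1569]
eef_rot: [0.471, 0.528, 0.47, -0.528]
wrist_force: [-0.1, -0.2, -0.3]
opening: -0.002
```

```bash
cat > look.py <<'E'
import sys
from bench import ctrl;from h import *
import cv2
o=ctrl.get_obs(); c=ctrl.camera("wrist"); cv2.imwrite(f"pics/{sys.argv[1]}.png",c["pixels"])
goal(o,-59,-4,.157)
E
python3 look.py w2
```

```text
det 1.0 turn [-0.001  0.    -0.001] shift mm [ -0.1  -0.6 -21.4]
now g -58.4 -25.4 z 0.1569 F [-0.05 -0.24 -0.26] open -0.0016771053296255295 t 3.6
```

View pics/w2.png

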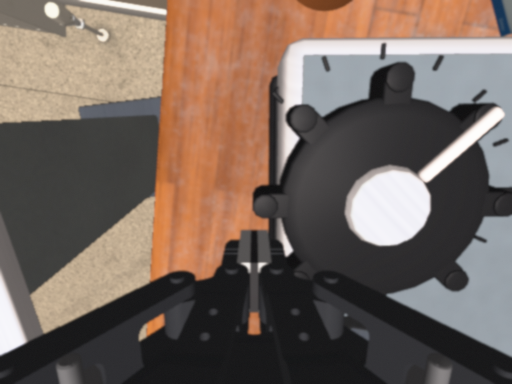

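Request:
servo_tool(targets=[[0,0,0,0,0,-5,-1],[0,0,0,0,0,-8,-1],[0,0,0,0,0,-11,-1],[0,0,0,0,0,-13,-1],[0,0,0,0,0,-15,-1],[0,0,0,0,0,-17,-1],[0,0,0,0,0,-19,-1],[0,0,0,0,0,-20,-1]])

```text
time_s: 4.65
eef_pos: [0.443, 0.0501, 0.157]
eef_rot: [0.471, 0.528, 0.47, -0.528]
wrist_force: [-4.2, 0.2, 3.6]
opening: 0.001
```

```bash
python3 look.py w3
```

```text
det 1.0 turn [-0.001 -0.001 -0.001] shift mm [ 0.  -0.2 -1. ]
now g -58.8 -5.0 z 0.157 F [-4.25  0.15  3.58] open 0.0014034636519731352 t 4.65
```

View pics/w3.png

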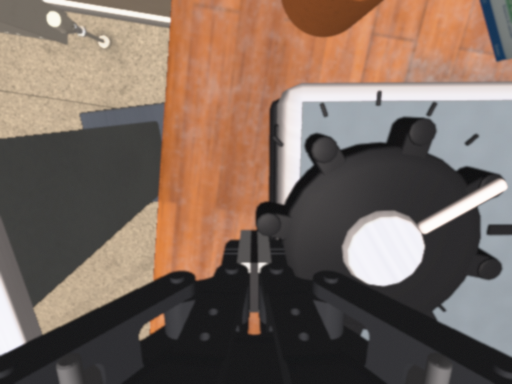

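```bash
cat > ang.py <<'E'
import sys
from bench import ctrl;from h import *
o=ctrl.get_obs(); c=ctrl.camera("wrist"); a=[float(x) for x in sys.argv[1:]]
H=np.array(g(wray(o,c,a[0],a[1],.176)));E=np.array(g(wray(o,c,a[2],a[3],.174)));d=E-H
print("hub",H,"rib",E,"len",np.hypot(*d),"deg from gx",np.degrees(np.arctan2(d[1],d[0])))
E
python3 ang.py 384 248 504 186; grep -c . h.py
```

```text
hub [-0.6  3.6] rib [48.3 31.4] len 56.24988888877915 deg from gx 29.618540201794527
23
```

The rib is now at about 29°, past half way toward the next stop. The following lobe seems to be resting on the finger, with about 5 N outward. I'll withdraw outward so the wheel can settle.

Request:
servo_tool(targets=[[0,0,0,0,-3,0,-1],[0,0,0,0,-7,0,-1],[0,0,0,0,-12,0,-1],[0,0,0,0,-17,0,-1],[0,0,0,0,-22,0,-1],[0,0,0,0,-25,0,-1],[0,0,0,0,-25,0,-1],[0,0,0,0,-25,0,-1]])

```text
time_s: 5.75
eef_pos: [0.4184, 0.0534, 0.157]
eef_rot: [0.47, 0.528, 0.471, -0.527]
wrist_force: [-0.4, 1.1, 0.2]
opening: 0.002
```

```bash
python3 look.py w4
```

```text
det 1.0 turn [-0.001 -0.002 -0.001] shift mm [ 0.  24.7 -0.5]
now g -83.7 -4.5 z 0.157 F [-0.38  1.08  0.16] open 0.0017941905654318725 t 5.75
```

View pics/w4.png

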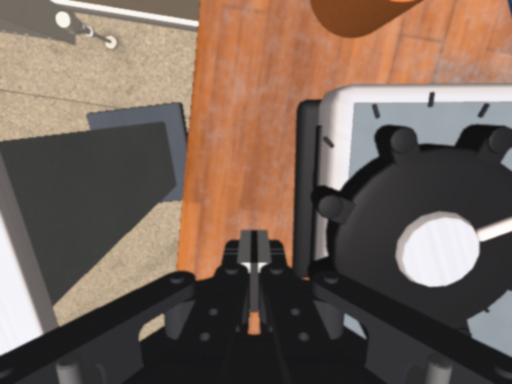

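The front lobe now sits about 22° left of the front at (332,207), so one click is done and a gap faces front. Next I'll go behind the right-hand lobe at −22.5° for the second click.

Request:
servo_tool(targets=[[0,0,0,0,0,10,-1],[0,0,0,0,0,25,-1],[0,0,0,0,0,38,-1],[0,0,0,0,0,39,-1],[0,0,0,0,8,39,-1],[0,0,0,0,18,39,-1],[0,0,0,0,27,39,-1],[0,0,0,0,27,39,-1]])

```text
time_s: 6.8
eef_pos: [0.4415, 0.0117, 0.1569]
eef_rot: [0.47, 0.528, 0.471, -0.527]
wrist_force: [0.2, -0.5, 0.3]
opening: 0.001
```

```bash
python3 look.py w5
```

```text
det 1.0 turn [-0.001 -0.002 -0.001] shift mm [ -0.   -3.1 -39.3]
now g -56.0 -43.3 z 0.1569 F [ 0.22 -0.49  0.26] open 0.0007318069229492381 t 6.8
```

View pics/w5.png

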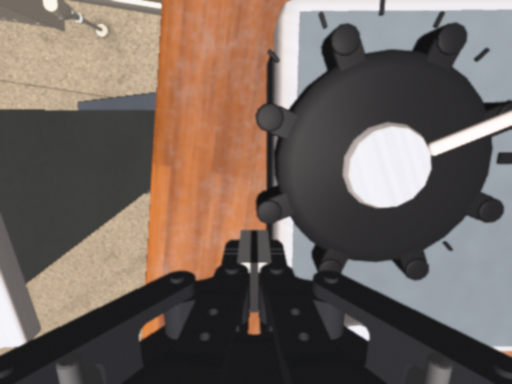

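The gap faces front, with the lobe to push at (270,208) just ahead of the fingertip at (254,232). The rib points one click short of the mark.

Request:
servo_tool(targets=[[0,0,0,0,0,-4,-1],[0,0,0,0,0,-7,-1],[0,0,0,0,0,-10,-1],[0,0,0,0,0,-12,-1],[0,0,0,0,0,-14,-1],[0,0,0,0,0,-16,-1],[0,0,0,0,0,-17,-1],[0,0,0,0,0,-17,-1]])

```text
time_s: 7.85
eef_pos: [0.4432, 0.029, 0.157]
eef_rot: [0.471, 0.528, 0.471, -0.527]
wrist_force: [-0.0, -0.3, -0.5]
opening: -0.004
```

```bash
python3 look.py w6
```

```text
det 1.0 turn [-0.001 -0.002 -0.001] shift mm [  0.   -2.8 -22. ]
now g -56.2 -26.0 z 0.157 F [-0.05 -0.25 -0.46] open -0.0037114367387903035 t 7.85
```

View pics/w6.png

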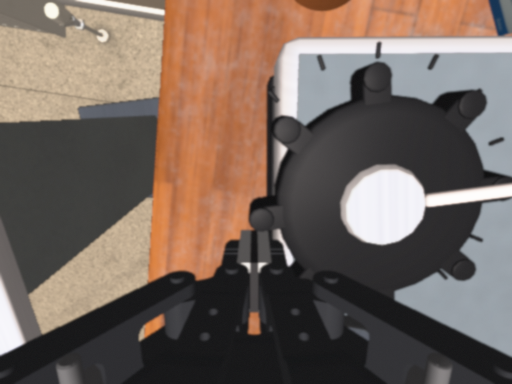

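```bash
python3 - <<'E'
from bench import ctrl;from h import *
o=ctrl.get_obs(); c=ctrl.camera("wrist")
for p in [(263,216),(288,130),(377,77),(469,104),(462,266)]:
    d=np.array(g(wray(o,c,*p,.171)))-[0,1.5]; print(p,d,np.hypot(*d).round(1),np.degrees(np.arctan2(d[1],d[0])).round(1))
E
python3 ang.py 384 204 505 190;
```

```text
(263, 216) [-51.8  -6. ] 52.1 -173.4
(288, 130) [-41.7  31.9] 52.5 142.6
(377, 77) [-7.  52.5] 53.0 97.6
(469, 104) [31.6 42.2] 52.7 53.2
(462, 266) [ 42.  -30.9] 52.1 -36.3
hub [-0.4  2.6] rib [51.5  8.3] len 52.212067570629685 deg from gx 6.267481404849302
```

The lobes say the wheel is about 7° short of the mark, past half way. I'll back out and see whether it settles.

Request:
servo_tool(targets=[[0,0,0,0,0,2,-1],[0,0,0,0,-4,2,-1],[0,0,0,0,-8,2,-1],[0,0,0,0,-12,2,-1],[0,0,0,0,-16,2,-1],[0,0,0,0,-20,2,-1],[0,0,0,0,-20,2,-1],[0,0,0,0,-20,2,-1]])

```text
time_s: 9.0
eef_pos: [0.4231, 0.029, 0.157]
eef_rot: [0.471, 0.528, 0.471, -0.527]
wrist_force: [0.3, -0.6, -0.4]
opening: 0.0
```

```bash
python3 look.py w7
```

```text
det 1.0 turn [-0.001 -0.002 -0.001] shift mm [  0.   17.2 -24.2]
now g -76.2 -28.2 z 0.157 F [ 0.33 -0.64 -0.38] open 0.00023331130450300621 t 9.0
```

View pics/w7.png

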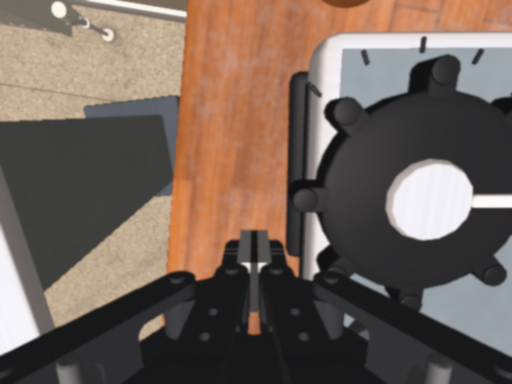

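The rib is horizontal at v≈201 and the front lobe at (304,198) is level with the hub, so the wheel has settled on the mark. I'll rise and get a clear view of the wheel and button.

Request:
servo_tool(targets=[[0,0,0,-15,-3,0,-1],[0,0,0,-40,0,0,-1],[0,0,0,-65,10,0,-1],[0,0,0,-90,20,0,-1],[0,0,0,-110,20,-10,-1],[0,0,0,-120,20,-20,-1],[0,0,0,-120,20,-20,-1],[0,0,0,-120,20,-20,-1]])

```text
time_s: 10.05
eef_pos: [0.4445, 0.0465, 0.2762]
eef_rot: [0.47, 0.528, 0.471, -0.527]
wrist_force: [1.1, -1.4, -0.0]
opening: 0.002
```

```bash
python3 look.py w8
```

```text
det 1.0 turn [-0.    -0.002  0.   ] shift mm [119.2  -2.1  -4.2]
now g -56.9 -8.4 z 0.2762 F [ 1.07 -1.38 -0.02] open 0.0018179306616382654 t 10.05
```

View pics/w8.png

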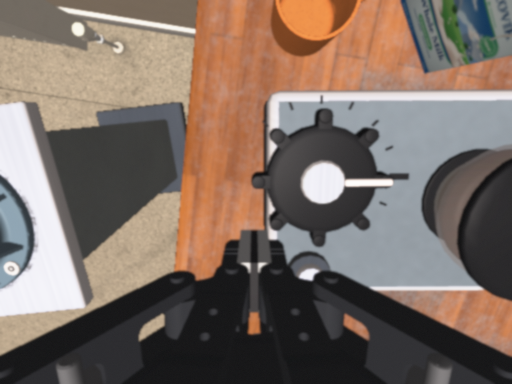

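```bash
python3 ang.py 323 182 392 183; python3 - <<'E'
from bench import ctrl;from h import *
print("btn top est",g(np.array([.48655,-.0442,.17])))
goal(ctrl.get_obs(),-5,-93.5,.185)
E
```

```text
hub [0.2 2. ] rib [57.8  0.7] len 57.61466827119635 deg from gx -1.2929144142615938
btn top est (np.float64(-4.9), np.float64(-93.8))
det 1.0 turn [-0.001 -0.002  0.001] shift mm [90.9 52.  85. ]
now g -56.9 -8.6 z 0.2761 F [-0.42 -0.18 -0.54] open -0.0025052659142206246 t 10.15
```

The rib is within about 1° of the mark, and both button estimates agree. I'll move over the button.

Request:
servo_tool(targets=[[0,0,0,5,15,25,-1],[0,0,0,15,30,50,-1],[0,0,0,30,45,72,-1],[0,0,0,45,52,85,-1],[0,0,0,60,52,85,-1],[0,0,0,75,52,85,-1],[0,0,0,88,52,85,-1],[0,0,0,88,52,85,-1]])

```text
time_s: 11.15
eef_pos: [0.4856, -0.0431, 0.1867]
eef_rot: [-0.47, -0.527, -0.472, 0.528]
wrist_force: [0.7, -0.1, 0.7]
opening: -0.0
```

```bash
python3 - <<'E'
from bench import ctrl;from h import *
import cv2
o=ctrl.get_obs(); goal(o,-5,-93.5,.163)
c=ctrl.camera("wrist");cv2.imwrite("pics/w9.png",c["pixels"])
c=ctrl.camera("top");cv2.imwrite("pics/t9.png",cv2.resize(c["pixels"][125:245,190:300],None,fx=5,fy=5))
E
```

```text
det 1.0 turn [ 0.    -0.002  0.003] shift mm [23.7  1.   0.8]
now g -6.0 -92.7 z 0.1867 F [ 0.72 -0.08  0.67] open -0.00017089991671616342 t 11.15
```

View pics/w9.png

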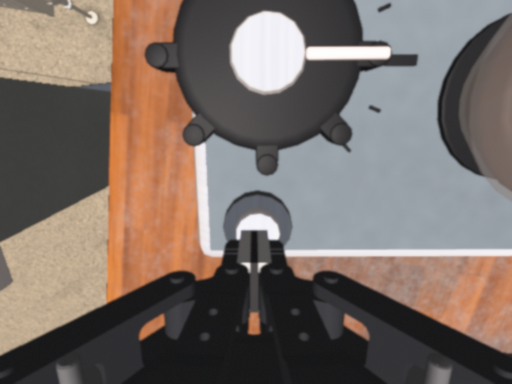

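The rib is in line with the long mark and the fingertip is over the button (ring centre u≈258). Pressing down now.

Request:
servo_tool(targets=[[0,0,0,6,1,1,-1],[0,0,0,12,1,1,-1],[0,0,0,16,1,1,-1],[0,0,0,18,1,1,-1],[0,0,0,20,1,1,-1],[0,0,0,22,1,1,-1],[0,0,0,23,1,1,-1],[0,0,0,23,1,1,-1]])

```text
time_s: 12.25
eef_pos: [0.4875, -0.0447, 0.1654]
eef_rot: [0.47, 0.528, 0.471, -0.527]
wrist_force: [-1.8, 0.7, 4.6]
opening: 0.002
```

```bash
python3 -c "
from bench import ctrl;from h import *
goal(ctrl.get_obs(),-5,-93.5,.163)"
```

```text
det 1.0 turn [-0.    -0.002  0.   ] shift mm [ 2.4 -1.1 -0.6]
now g -3.9 -94.1 z 0.1654 F [-1.82  0.7   4.57] open 0.0021317784217997136 t 12.25
```

The force is 4.6 N and the travel about 4.6 mm, so I'll go a little deeper to make it full.

Request:
servo_tool(targets=[[0,0,0,1,0,0,-1],[0,0,0,2,0,0,-1],[0,0,0,3,0,0,-1],[0,0,0,3.5,0,0,-1],[0,0,0,4,0,0,-1],[0,0,0,4,0,0,-1],[0,0,0,4,0,0,-1],[0,0,0,4,0,0,-1]])

```text
time_s: 13.25
eef_pos: [0.4877, -0.0447, 0.1637]
eef_rot: [0.471, 0.528, 0.471, -0.527]
wrist_force: [-10.4, 3.0, 22.4]
opening: 0.0
```

```bash
python3 look.py w10
```

```text
det 1.0 turn [ 0.    -0.001 -0.   ] shift mm [  6.8 -55.3 -90.2]
now g -3.7 -94.2 z 0.1637 F [-10.36   2.96  22.4 ] open 0.00011306563016416795 t 13.25
```

View pics/w10.png

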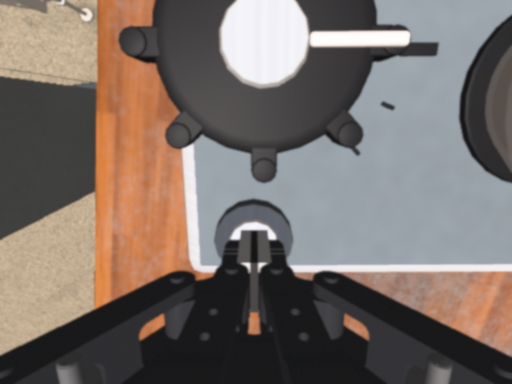

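The force rose to 22 N at z=0.1637, so the button is bottomed, and the rib is still in line with the mark. Lifting clear.

Request:
servo_tool(targets=[[0,0,0,-5,0,0,-1],[0,0,0,-15,0,0,-1],[0,0,0,-35,0,0,-1],[0,0,0,-60,0,0,-1],[0,0,0,-85,-15,-15,-1],[0,0,0,-105,-40,-35,-1],[0,0,0,-115,-55,-50,-1],[0,0,0,-115,-55,-50,-1]])

```text
time_s: 14.3
eef_pos: [0.4389, 0.0117, 0.2798]
eef_rot: [0.472, 0.528, 0.471, -0.526]
wrist_force: [-0.5, -0.2, 0.0]
opening: -0.0
```

```bash
python3 look.py w11;python3 - <<'E'
from bench import ctrl
import cv2
c=ctrl.camera("side");cv2.imwrite("pics/s11.png",c["pixels"])
E
```

```text
det 1.0 turn [ 0.002 -0.001 -0.003] shift mm [122.8  -0.7 -39.5]
now g -58.6 -43.6 z 0.2798 F [-0.52 -0.19  0.04] open -0.00047186807344157505 t 14.3
```

View pics/w11.png

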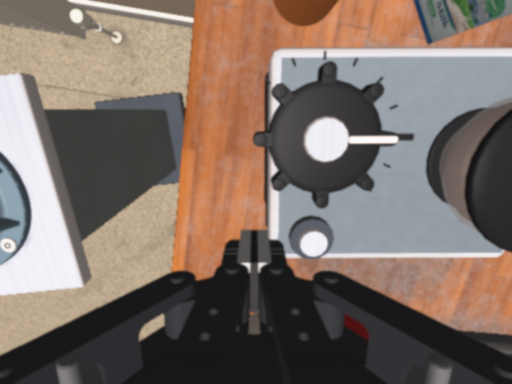

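View pics/s11.png

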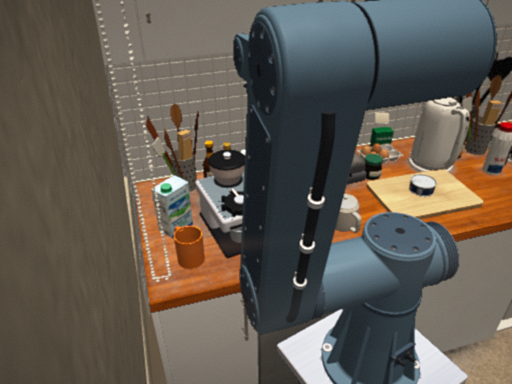

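The rib (397,140) is at the long mark, the button (313,243) is up, the mug and carton are unmoved, and the arm is clear with no contact force. Handing in.

```bash
python3 -c "
from bench import ctrl
print(ctrl.hand_in())"
```

```text
the job is handed in; nothing more can be done
None
```

I turned the grind wheel two clicks clockwise to the long mark with the shut fingertips, then pressed the start button fully down and moved clear. The job is handed in at about 14.5 s of the 72 s allowed; no verdict was reported.

- **Wheel:** after I backed off, the rib measured about 1° from the mark. It was still in line during the press and in the last picture. The highest wrist force I read at the wheel was about 5.6 N.
- **Button:** the tip reached z = 163.7 mm and the force rose to about 25 N, so the button was at its stop. In the last picture it looks raised again, judged by eye only.
- **Surroundings:** at the end the gripper was about 110 mm above the button with near-zero wrist force. The mug and milk carton had not visibly moved.
- **Not checked:** the arm hid the cup in the last side view, so I could not see it directly. I also did not check the teapot or tea caddy closely. The gripper was never lowered near any of these.
- **Disagreements:** the top and wrist cameras differed by 1–2 mm on the wheel centre, and my first side-view estimate was about 7 mm off. That was because I assumed the hub cap about 5 mm too low. Both times the wheel was seen about 7° short of the stop while the finger was still near, and it settled into the click once I withdrew.

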